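Seat a tube rack in the shaker's nest, clamp it and start the run

ROBOT

A 6-joint arm with a two-finger parallel gripper is mounted at the origin on a cart in front of the work surface, level with it; the furniture and walls round the work are solid. World frame = base frame: x ahead of the robot, y to its left, z up, the work surface at z = 0. Lengths are in m, angles in rad, forces in N, time in s.
With the tool pointing down it reaches from about 0.35 to 0.975 m from the base axis. Payload 4.9 kg.
Tool frame: the origin (TCP) lies midway between the tips of the shut fingers; the grasp point (between the pads) lies 19 mm behind it (manip.pinch_z is the distance from the TCP to the grasp point, in m); z points along the fingers, y is the direction in which the jaws open and shut (so a half turn about z gives the same grasp; the last joint's range is limited). The gripper opens to 85 mm and grips with 20 to 120 N. Pads are 22 mm wide; open, the fingers measure 114 mm over their backs; the gripper's body (76 mm by 85 mm) begins 54 mm behind the grasp point. The pads swing forward as they close: fully open they stand 13 mm farther back than shut.
Start: joints at [1.085, 0.053, 1.613, -0, 1.476, -0.119], TCP at [0.224, 0.583, 0.231] pointing down, gripper open.
Joint ranges: [-3.01, 3.01], [-1.01, 2.22], [0.06, 2.58], [-1.02, 4.17], [0.09, 2.62], [-3.14, 3.14]. Speed limits (rad/s): [2.57, 2.57, 3.14, 3.14, 3.14, 3.14].

INTERFACE

Orientations are given as a unit quaternion [w, x, y, z].
In Python, from plant import manip gives the robot as it stands.
- The arm moves only by the tool drive_tool, never from a script. Its argument "commands" is text: rows parted by semicolons, each of 5 numbers parted by spaces: the finger opening in mm, from 0 to 85.4, then the shift along the tool's x, y, z in units of 30 mm (1.0 is 30 mm), then the turn about the tool's z in degrees. A call has exactly 8 rows; each row shifts and turns the commanded pose from where the row before left it, along the tool's axes as they then stand; what a row does not reach is not made up. A row lasts 1/8 s, in which the tool goes at most 62.5 mm and 10.7 degrees, less where a joint would pass 70% of its speed; a pose out of reach is approached as far as the arm can. A call is refused whole if a number of a shift passes 1 or a number of a turn 10.7, either way. A call with a gripper value outside its range is refused whole. The fingers move at their own pace and stop on an object; the grip force is fixed at half the most. Time passes only in rows, so rows that do not move let the fingers close, or fill a call up. It gives the time, the measured TCP pose, the force and the opening at its end, in the units of the state.
- manip.state(): the state, without advancing time (a new reading comes with each control period).
- manip.grab_frame(name): name is "scene" or "top"; returns the picture (384x512x3 uint8, red, green, blue); there is no depth.
- manip.camera_params(name): a dict with "fx", "fy", "cx", "cy" (pixels), "xyz" and "orientation" of the camera in the world. Camera axes: x right, y down, z forward; pixel columns grow to the right and rows downward; lengths in m; the calibration is good to about 2 mm. A picture is of the moment at which its call begins. camera_params takes no time and is no camera call.
- manip.job_done(): hands the job in, once; it reports no verdict.
The state is a dict: "time": time; "joint_pos": joint angles; "joint_vel": joint speeds; "joint_efforts": joint torques, N m; "tool_pos": TCP position; "tool_rot": TCP orientation; "contact_force": force on the tool from outside, world axes, zero at the start; "ft_torque": the same for the moment, N m; "gripper_width": opening from 0.0 (shut) to 1.0 (fully open).
Only numpy, scipy, OpenCV 4.12 (cv2) and the standard library are available. Lean on these libraries where they do the work, as an engineer would, in place of code of your own. Each camera call takes 0.05 s, during which the arm holds its last target. There are 200 camera calls.

TASK

A rack of sample tubes has been set down askew at the front of the laboratory shaker's platform. Slide it back along the platform, between the flared guides, until it is square and fully home against the back stop; then swing the clamp arm in front of it until the arm is fully closed, and after that press the start key on the console. Keep the rack flat on the platform all the while and leave the other things on the bench where they are.

Things in the scene. Friction and masses are not known exactly. Their poses are not given: they have to be found in the camera images.
- shaker: White laboratory shaker fixed to the bench, 300 mm deep, 262 mm wide; origin on the bench, x to its back (away from the robot), y left, z up. Its flat metal platform, top at z = 75 mm, reaches from x = -112 to 118 mm and 128 mm to either side. On it stand two grey guides, a back stop and the clamp arm; in front of it is a lower console with display, dial and start key.
- nest (a point): Where point rack_center lies when the rack is fully home: at (52, 0, 95) mm in the shaker's frame, same axes, so 20 mm above the platform; insertion is along +x. The grey back stop's front face is 38 mm behind this point (+x); the stop is 22 mm high.
- mouth (a point): Middle of the mouth of the guides, on the platform, 56 mm in front of the nest point (-x), axes as the shaker. The guides are bars of slippery grey plastic, 22 mm high, 10 mm thick: about 160 mm apart here, they converge at 25 degrees each for 49 mm, then run parallel, 115 mm apart, to the back stop.
- rack_center (a point): The loose tube rack on the platform: 77 mm deep (x), 111 mm wide (y), open plastic body 29 mm high, tubes in it up to 48 mm; about 0.15 kg. Point in its middle, 20 mm above its underside; x points to the back stop when it is home. At first 84 to 102 mm in front of the nest point, up to 22 mm to a side and 0.3 rad turned.
- clamp_arm (a joint): Angle of the clamp arm, rad: 0 = swung open (pointing to the front right, 120 degrees short of closed), 2.094 = fully closed, pointing straight to the left (+y of the shaker) across the rack's front, its rubber bumper then 0.5 mm from the home rack, where it meets its end stop. Closes clockwise seen from above, stays where it is left; takes about 2 N at the post.
- clamp_post (a point): Middle of the black upright post at the end of the clamp arm, by which it is swung: 13 mm across (17 at the top), 37 mm high, top 19 mm above this point; the point is 45 mm above the platform and 88 mm from the pivot. The steel arm below is 12 mm wide, 10 thick; a rubber bumper sticks 29 mm out of it on its rack side, 18 mm nearer the pivot.
- clamp_pivot (a point): Vertical axis of the clamp arm, at the right of the platform: 68 mm in front of the nest point and 98 mm to its right, 22 mm above the platform.
- start_key (a joint): Travel of the start key, m: 0 = up, 0.005 = fully down. Spring return, fully down takes 4 N.
- start_key_top (a point): Centre of the top of the round grey start key, 24 mm across in a black collar, on the flat console in front of the platform at the left; pressed straight down. The console's top is 46 mm above the bench, 29 mm lower than the platform.
- timer: Small lab timer, 62 x 68 x 21 mm, lying on the bench to the left of the shaker; origin under its middle. To be left alone.
- tape_roll: Roll of tape, 88 mm across, 24 mm high, lying flat to the left of the shaker; origin under its middle. To be left alone.
- blue_rack: Smaller tube rack, 60 x 94 x 48 mm, on the bench to the right of the shaker; origin under its middle. To be left alone.
There are look-alikes about, which are no part of the job. What is meant by the part that bears rack_center is not orange, and is the smaller of those in its own colour.

How it is judged:
By the outcome, as a careful person would: the job done as asked, in the order asked, and still so for the second after the job is handed in, with the robot touching nothing.
It also fails if it takes over 58 s, if anything falls off the work surface, if the arm or the gripper's body presses on something with over 40 N, if the wrist force passes 120 N, or if a joint passes its speed limit or range.

## Working session

There is one attempt and no reset: what is moved stays moved. The work goes in short steps, Python scripts to look and compute and a tool call to move; the robot and the scene stay as the last step left them, time stands still between calls to the robot, and variables do not carry over. Pictures are saved under pics/ and viewed, about 8 in all and at most 12, crops included, and the job is handed in when it is done.

Besides the shell and the picture viewer there is one more tool, called after "Call:" by a JSON object that holds its "api" and its "payload". drive_tool: Moves the arm, as the interface text tells. Its arguments: {"type":"object","properties":{"commands":{"type":"string"}},"required":["commands"]}

```bash
ls; mkdir -p pics; python3 - <<'E'
from plant import manip
import cv2
for n in("scene","top"):
    f=manip.grab_frame(n); cv2.imwrite(f"pics/{n}0.png",f[:,:,::-1]); print(n,manip.camera_params(n))
s=manip.state();print(s)
E
```

```text
pics
scene {'fx': 428.7120906872908, 'fy': 428.7120906872908, 'cx': 258.20665791608474, 'cy': 192.38071360702128, 'xyz': array([ 1.02853836, -0.77464633,  1.30633922]), 'orientation': array([-0.30584437,  0.91598251,  0.24666755, -0.08118121])}
top {'fx': 359.8289569347779, 'fy': 359.8289569347779, 'cx': 257.1843249340783, 'cy': 190.27699768623503, 'xyz': array([ 0.31270051, -0.00825501,  1.329721  ]), 'orientation': array([-0.0669821 ,  0.70886771, -0.69889684,  0.06755126])}
{'time': 0.1, 'joint_pos': array([ 1.08500452e+00,  5.33150668e-02,  1.61414754e+00,  2.20137948e-06,
        1.47594498e+00, -1.18983813e-01]), 'joint_vel': array([ 0.00019448,  0.00101913, -0.00300517, -0.00057894, -0.00082546,
       -0.00028621]), 'joint_efforts': array([ 4.74969984e-04, -3.94902742e+01, -3.71363461e+01, -1.73239682e-04,
        3.86410058e-03,  2.51151761e-06]), 'tool_pos': array([0.22388214, 0.58294227, 0.23017637]), 'tool_rot': array([-2.71290280e-04,  1.82377559e-01,  9.83228154e-01, -8.65967863e-04]), 'contact_force': array([ 0.55058788, -0.00940535, -0.1571811 ]), 'ft_torque': array([ 0.00952021, -0.03435193, -0.00112306]), 'gripper_width': 0.9982007367911656}
```

View pics/scene0.png

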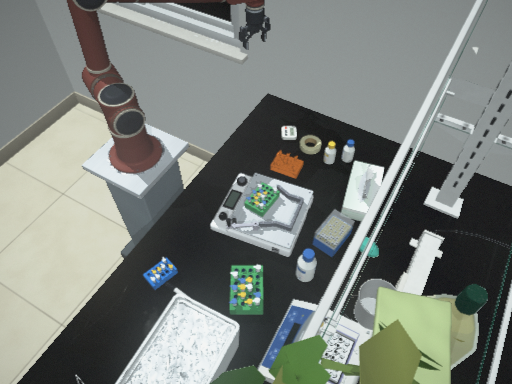

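View pics/top0.png

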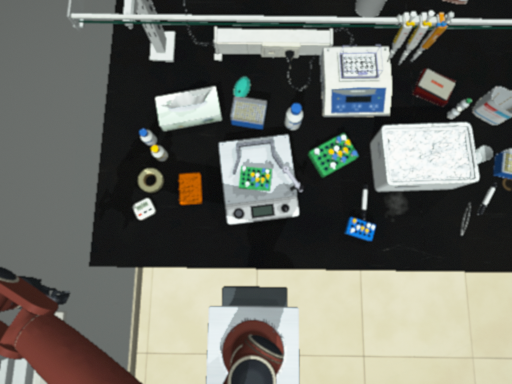

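The top view shows the shaker at about (260,180), with the small green rack on it at (256,178). The larger green rack at (333,155) and the orange one at (190,189) are the look-alikes. I'll enlarge the shaker in both views.

```bash
python3 - <<'E'
import cv2,numpy as np
t=cv2.imread("pics/top0.png")[128:228,212:308]; s=cv2.imread("pics/scene0.png")[165:260,205:320]
t=cv2.resize(t,None,fx=6,fy=6,interpolation=cv2.INTER_CUBIC);s=cv2.resize(s,None,fx=6,fy=6,interpolation=cv2.INTER_CUBIC)
cv2.imwrite("pics/t1.png",t);cv2.imwrite("pics/s1.png",s)
E
```

```text
(no output)
```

View pics/t1.png

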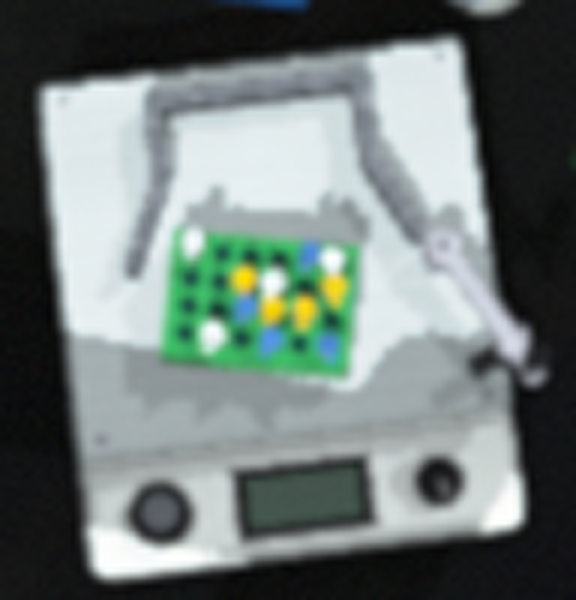

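View pics/s1.png

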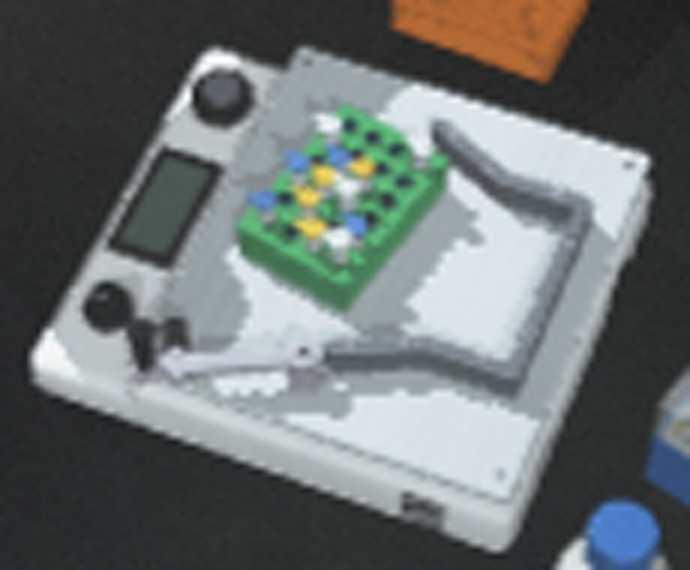

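Enlarged top view (crop pixels): platform back corners at (40,87) and (462,38), stop and guide back corners near (150,90) and (370,75), pivot (441,248), arm tip/post (530,360), start key (160,512) and rack top corners about (180,225), (362,240), (345,378), (163,362).

```bash
cat >h.py <<'E'
import cv2,numpy as np
from plant import manip
from scipy.spatial.transform import Rotation as R
def ray(n,u,v,z):
    c=manip.camera_params(n); q=c["orientation"]; M=R.from_quat(np.r_[q[1:],q[0]]).as_matrix()
    d=M@[(u-c["cx"])/c["fx"],(v-c["cy"])/c["fy"],1]; return c["xyz"]+d*(z-c["xyz"][2])/d[2]
def proj(n,p):
    c=manip.camera_params(n); q=c["orientation"]; M=R.from_quat(np.r_[q[1:],q[0]]).as_matrix()
    k=M.T@(np.array(p)-c["xyz"]); return c["fx"]*k[0]/k[2]+c["cx"],c["fy"]*k[1]/k[2]+c["cy"]
def rack(n,z=.104,box=(212,308,128,228)):
    f=manip.grab_frame(n) if isinstance(n,str) else n
    h=cv2.cvtColor(f,cv2.COLOR_RGB2HSV); m=cv2.inRange(h,(50,90,40),(85,255,255))
    k=np.zeros_like(m); a,b,c,d=box; k[c:d,a:b]=m[c:d,a:b]
    p=np.argwhere(k)[:,::-1].astype(np.float32)
    return p
E
python3 - <<'E'
from h import *
T=lambda u,v,z:ray("top",(u+.5)/6-.5+212,(v+.5)/6-.5+128,z)
S=lambda u,v,z:ray("scene",(u+.5)/6-.5+205,(v+.5)/6-.5+165,z)
for n,u,v,z in [("BL",40,87,.075),("BR",462,38,.075),("sBL",65,98,.075),("sBR",440,55,.075),("sFL",100,438,.075),("stopL",148,90,.097),("stopR",370,70,.097),("gFL",132,272,.097),("pivot",441,248,.102),("armtip",520,350,.1),("post",536,366,.139),("key",160,512,.05)]: print(n,T(u,v,z).round(4))
for n,u,v,z in [("sBL",628,163,.075),("sBR",502,473,.075),("sFL",308,62,.075),("pivot",305,350,.102),("armtip",172,362,.1),("post",140,328,.139),("post2",175,325,.139),("key",221,92,.05),("gFL",440,125,.097)]: print("S",n,S(u,v,z).round(4))
p=rack("top"); r=cv2.minAreaRect(p);c=cv2.boxPoints(r); print(len(p)); w=np.array([ray("top",*q,.104) for q in c]);print(w.round(4),w.mean(0),np.linalg.norm(np.diff(w,axis=0),axis=1))
p=rack("scene",box=(235,285,175,225));print(len(p))
E
```

```text
BL [0.7315 0.1368 0.075 ]
BR [ 0.7666 -0.1196  0.075 ]
sBL [0.7248 0.1214 0.075 ]
sBR [ 0.7555 -0.1062  0.075 ]
sFL [0.5162 0.0941 0.075 ]
stopL [0.7233 0.0698 0.097 ]
stopR [ 0.7377 -0.0626  0.097 ]
gFL [0.6115 0.0764 0.097 ]
pivot [ 0.6274 -0.1046  0.102 ]
armtip [ 0.5675 -0.1506  0.1   ]
post [ 0.5503 -0.1551  0.139 ]
key [0.4761 0.059  0.05  ]
S sBL [0.7245 0.1212 0.075 ]
S sBR [ 0.7584 -0.1059  0.075 ]
S sFL [0.5193 0.0921 0.075 ]
S pivot [ 0.6332 -0.106   0.102 ]
S armtip [ 0.5727 -0.1488  0.1   ]
S post [ 0.5609 -0.1593  0.139 ]
S post2 [ 0.5762 -0.1481  0.139 ]
S key [0.4742 0.0615 0.05  ]
S gFL [0.6207 0.0744 0.097 ]
433
[[ 0.6272  0.0704  0.104 ]
 [ 0.6824 -0.182   0.104 ]
 [ 0.5839 -0.1996  0.104 ]
 [ 0.5303  0.0494  0.104 ]] [ 0.60595635 -0.06546005  0.104     ] [0.25840453 0.10003575 0.25461771]
380
```

```bash
cat >>h.py <<'E'
PSI=.138; O=np.array([.633,-.007])
ex=np.array([np.cos(PSI),np.sin(PSI)]); ey=np.array([-ex[1],ex[0]])
def sh(p): d=np.array(p)[:2]-O; return np.array([d@ex,d@ey])*1000
def w(x,y,z): return np.r_[O+ex*x/1000+ey*y/1000,z/1000]
def st():
    s=manip.state(); q=s["tool_rot"]; M=R.from_quat(np.r_[q[1:],q[0]]).as_matrix()
    return s,M
def rackpose(f,box=(215,300,130,228),z=.104):
    p=rack(f,box=box); m=np.zeros((384,512),np.uint8); m[p[:,1].astype(int),p[:,0].astype(int)]=255
    m=cv2.morphologyEx(m,cv2.MORPH_CLOSE,np.ones((5,5)))
    c=max(cv2.findContours(m,0,2)[0],key=cv2.contourArea)[:,0]
    P=np.array([sh(ray("top",*q,z)) for q in c],np.float32); return cv2.minAreaRect(P),cv2.boxPoints(cv2.minAreaRect(P))
E
python3 - <<'E'
from h import *
print(rackpose("top"))
s,M=st(); print(M.round(3), sh(s["tool_pos"]))
a=np.degrees(np.arctan2(M[1,1],M[0,1])); t=np.degrees(np.arctan2(ey[1],ey[0])); print(a,t)
print("target", w(-125,-5,130))
E
```

```text
(((-39.63861083984375, 13.44455337524414), (107.81732177734375, 79.04935455322266), 77.23749542236328), array([[-90.09578 , -30.40084 ],
       [-12.999406, -47.863655],
       [ 10.818558,  57.289948],
       [-66.27782 ,  74.75276 ]], dtype=float32))
[[-0.934  0.359 -0.   ]
 [ 0.359  0.934 -0.001]
 [ 0.    -0.001 -1.   ]] [-323.94578142  640.82757346]
68.98758566928471 97.90681757280537
target [ 0.50987617 -0.02914777  0.13      ]
```

Call:
{"api": "drive_tool", "payload": {"commands": "85 0 0 0 -9.6;85 0 0 0 -9.6;85 0 0 0 -9.6;85 -0.3 -1 0 0;85 -0.3 -1 0 0;85 -0.3 -1 0 0;85 -0.3 -1 0 0;85 -0.3 -1 0 0"}}

```text
time: 1.25
tool_pos: [0.2893, 0.4399, 0.2312]
tool_rot: [-0.0, -0.068, 0.998, -0.0]
contact_force: [0.8, -0.6, 0.0]
gripper_width: 0.997
```

Call:
{"api": "drive_tool", "payload": {"commands": "85 -0.3 -1 0 0;85 -0.3 -1 0 0;85 -0.3 -1 0 0;85 -0.3 -1 0 0;85 -0.3 -1 0 0;85 -0.3 -1 0 0;85 -0.3 -1 0 0;85 -0.3 -1 0 0"}}

```text
time: 2.25
tool_pos: [0.3931, 0.2119, 0.2313]
tool_rot: [0.0, -0.068, 0.998, 0.0]
contact_force: [0.6, -0.3, -1.2]
gripper_width: 0.998
```

Call:
{"api": "drive_tool", "payload": {"commands": "85 -0.3 -1 0 0;85 -0.3 -1 0 0;85 -0.3 -1 0 0;85 -0.3 -1 0 0;85 -0.3 -1 0 0;85 -0.3 -1 0 0;85 -0.3 -1 0 0;85 -0.3 -1 0 0"}}

```text
time: 3.25
tool_pos: [0.497, -0.0162, 0.2313]
tool_rot: [0.0, -0.068, 0.998, 0.0]
contact_force: [0.3, 0.1, 0.3]
gripper_width: 0.997
```

```bash
cat >>h.py <<'E'
def rep():
    s,M=st(); print("t",s["time"],"sh",sh(s["tool_pos"]).round(1),"z",(s["tool_pos"][2]*1000).round(1),"yawerr",(97.907-np.degrees(np.arctan2(M[1,1],M[0,1]))).round(2),"F",s["contact_force"].round(1),s["gripper_width"].round(2),"j",s["joint_pos"].round(2))
E
python3 -c "
from h import *
rep()"
```

```text
Traceback (most recent call last):
  File "h.py", line 29, in rep
    s,M=st(); print("t",s["time"],"sh",sh(s["tool_pos"]).round(1),"z",(s["tool_pos"][2]*1000).round(1),"yawerr",(97.907-np.degrees(np.arctan2(M[1,1],M[0,1]))).round(2),"F",s["contact_force"].round(1),s["gripper_width"].round(2),"j",s["joint_pos"].round(2))
                                                                                                                                                                                                        ^^^^^^^^^^^^^^^^^^^^^^^^
AttributeError: 'float' object has no attribute 'round'
```

Call:
{"api": "drive_tool", "payload": {"commands": "60 -0.2 0.28 0 0;60 -0.2 0 0.8 0;60 0 0 0.9 0;60 0 0 0.9 0;60 0 0 0.9 0;60 0 0 0.8 0;60 0 0 0.7 0;60 0 0 0 0"}}

```text
time: 4.25
tool_pos: [0.5057, -0.004, 0.0793]
tool_rot: [-0.002, -0.068, 0.998, 0.001]
contact_force: [-0.7, -0.1, -0.1]
gripper_width: 0.701
```

```bash
sed -i 's/s\["gripper_width"\].round(2)/s["gripper_width"]/' h.py; python3 - <<'E'
from h import *
rep(); f=manip.grab_frame("top"); print(rackpose(f)); g=manip.grab_frame("scene")
a=cv2.resize(f[128:238,205:315],None,fx=5,fy=5,interpolation=2); b=cv2.resize(g[155:265,200:320],None,fx=5,fy=5,interpolation=2)
b=b[:,:249*5]; cv2.imwrite("pics/a2.png",cv2.resize(np.hstack([a,b]),(800,382))[:,:,::-1])
E
```

```text
t 4.25 sh [-125.7   20.4] z 79.3 yawerr 0.07 F [-0.7 -0.1 -0.1] 0.7013798985401769 j [-0.16 -0.08  2.01  0.    1.22 -1.86]
(((-12.1107177734375, 8.125186920166016), (103.90621185302734, 21.908180236816406), 76.38956451416016), array([[-34.982758, -39.791275],
       [-13.689798, -44.946686],
       [ 10.761322,  56.04165 ],
       [-10.531637,  61.19706 ]], dtype=float32))
```

View pics/a2.png

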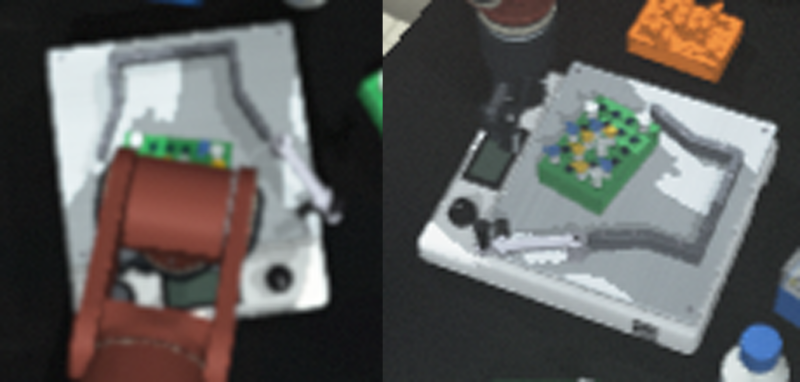

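The fingers are just in front of the rack, clear of the console. I'll push it now.

Call:
{"api": "drive_tool", "payload": {"commands": "60 -0.25 0 0 0;60 -0.25 0 0 0;60 -0.25 0 0 0;60 -0.25 0 0 0;60 -0.25 -0.1 0 0;60 -0.25 -0.1 0 0;60 -0.25 -0.1 0 0;60 -0.25 -0.1 0 0"}}

```text
time: 5.35
tool_pos: [0.5689, -0.009, 0.0812]
tool_rot: [-0.0, -0.068, 0.998, 0.0]
contact_force: [-2.0, 0.6, 2.5]
gripper_width: 0.703
```

Call:
{"api": "drive_tool", "payload": {"commands": "60 -0.2 -0.1 0 0;60 -0.2 -0.1 0 0;60 -0.2 0 0 0;60 -0.2 0 0 0;60 -0.2 0 0 0;60 0 0 0 0;60 0 0 0 0;60 0 0 0 0"}}

```text
time: 6.35
tool_pos: [0.5991, -0.0107, 0.0814]
tool_rot: [0.0, -0.068, 0.998, 0.0]
contact_force: [0.7, -0.7, -0.4]
gripper_width: 0.701
```

```bash
python3 - <<'E'
from h import *
rep(); g=manip.grab_frame("scene")
b=cv2.resize(g[160:260,205:320],None,fx=6,fy=6,interpolation=2)
cv2.imwrite("pics/a3.png",b[:,:,::-1])
E
```

```text
t 6.35 sh [-34.   1.] z 81.4 yawerr 0.11 F [ 0.7 -0.7 -0.4] 0.700919254253546 j [-0.14  0.13  1.79  0.    1.22 -1.85]
```

View pics/a3.png

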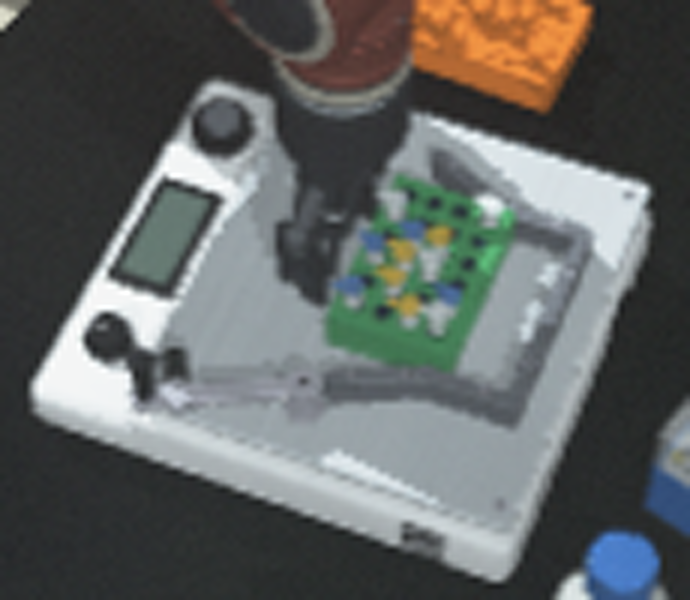

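The rack is nearly square and between the guides, with its left back corner on the left guide at about (510,205). About 36 mm remain.

Call:
{"api": "drive_tool", "payload": {"commands": "60 -0.15 0 0 0;60 -0.15 0 0 0;60 -0.15 0 0 0;60 -0.15 0 0 0;60 -0.12 0 0 0;60 -0.12 0 0 0;60 -0.12 0 0 0;60 0 0 0 0"}}

```text
time: 7.4
tool_pos: [0.6281, -0.007, 0.0814]
tool_rot: [0.0, -0.068, 0.998, -0.0]
contact_force: [-0.7, 0.0, -0.5]
gripper_width: 0.703
```

Call:
{"api": "drive_tool", "payload": {"commands": "60 -0.05 0 0 0;60 -0.05 0 0 0;60 -0.05 0 0 0;60 -0.05 0 0 0;60 0 0 0 0;60 0 0 0 0;60 0 0 0 0;60 0 0 0 0"}}

```text
time: 8.4
tool_pos: [0.6336, -0.0062, 0.0813]
tool_rot: [0.0, -0.068, 0.998, 0.0]
contact_force: [-0.9, -0.2, -0.6]
gripper_width: 0.7
```

```bash
python3 -c "
from h import *
rep()"
```

```text
t 8.4 sh [0.7 0.7] z 81.3 yawerr 0.12 F [-0.9 -0.2 -0.6] 0.700134980148531 j [-0.13  0.2   1.71  0.    1.23 -1.83]
```

Call:
{"api": "drive_tool", "payload": {"commands": "60 -0.03 0 0 0;60 -0.03 0 0 0;60 0 0 0 0;60 0 0 0 0;60 0 0 0 0;60 0 0 0 0;60 0 0 0 0;60 0 0 0 0"}}

```text
time: 9.4
tool_pos: [0.6351, -0.006, 0.0812]
tool_rot: [-0.0, -0.068, 0.998, -0.0]
contact_force: [-4.4, -1.4, 3.1]
gripper_width: 0.703
```

Call:
{"api": "drive_tool", "payload": {"commands": "60 -0.03 0 0 0;60 -0.03 0 0 0;60 0 0 0 0;60 0 0 0 0;60 0 0 0 0;60 0 0 0 0;60 0 0 0 0;60 0 0 0 0"}}

```text
time: 10.4
tool_pos: [0.6351, -0.006, 0.0812]
tool_rot: [-0.003, -0.068, 0.998, -0.0]
contact_force: [-12.2, -2.7, 6.7]
gripper_width: 0.701
```

Motion stopped at the expected home position (TCP x ≈ 2.2 mm, expected 2.5) with 12 N of resistance. Next I back off, rise, and go round to the right for the clamp.

Call:
{"api": "drive_tool", "payload": {"commands": "60 0.5 0 0 0;60 0.8 0 0 0;60 0.8 0 0 0;8 0 0 -1 0;8 0 0 -1 0;8 0 0 -1 0;8 0 0 -0.5 0;8 0 0 0 0"}}

```text
time: 11.4
tool_pos: [0.5755, -0.0142, 0.1875]
tool_rot: [0.002, -0.068, 0.998, -0.0]
contact_force: [0.3, -0.7, -0.1]
gripper_width: 0.095
```

Call:
{"api": "drive_tool", "payload": {"commands": "8 0 -1 0 0;8 0 -1 0 0;8 0 -1 0 0;8 0 -1 0 0;8 0 -1 0 0;8 0 -1 0 0;8 0 0 0 10;8 0 0 0 10"}}

```text
time: 12.4
tool_pos: [0.5982, -0.1927, 0.1836]
tool_rot: [-0.001, 0.11, 0.994, 0.001]
contact_force: [0.0, 0.0, 0.4]
gripper_width: 0.093
```

Call:
{"api": "drive_tool", "payload": {"commands": "8 0 0 0 10;8 0 0 0 10;8 0 0 0 10;8 0 0 0 10;8 0 0 0 0;8 0 0 0 0;8 0 0 0 0;8 0 0 0 0"}}

```text
time: 13.4
tool_pos: [0.5991, -0.1926, 0.1863]
tool_rot: [0.0, 0.44, 0.898, 0.0]
contact_force: [0.6, -0.3, 0.2]
gripper_width: 0.094
```

```bash
python3 - <<'E'
from h import *
rep(); f=manip.grab_frame("top"); g=manip.grab_frame("scene"); print(rackpose(f))
a=cv2.resize(f[128:238,205:315],None,fx=5,fy=5,interpolation=2); b=cv2.resize(g[155:265,200:320],None,fx=5,fy=5,interpolation=2)
cv2.imwrite("pics/a4.png",cv2.resize(np.hstack([a,b]),(800,382))[:,:,::-1])
s,M=st()
for t in(17,45):
    p=w(*(np.array([-92,-142])-t*np.array([-.5,.866])),110); print(t,(M.T@(p-s["tool_pos"])/.03).round(2))
E
```

```text
t 13.4 sh [ -59.1 -179.1] z 186.3 yawerr 60.09 F [ 0.6 -0.3  0.2] 0.09403859948142228 j [-0.43  0.09  1.65  0.    1.4  -1.09]
(((48.707305908203125, 2.3513412475585938), (111.76602172851562, 80.90975189208984), 89.85237121582031), array([[  8.108575, -53.427246],
       [ 89.01806 , -53.63572 ],
       [ 89.30604 ,  58.12993 ],
       [  8.396553,  58.3384  ]], dtype=float32))
17 [ 1.05 -0.33  2.55]
45 [ 0.12 -0.33  2.55]
```

View pics/a4.png

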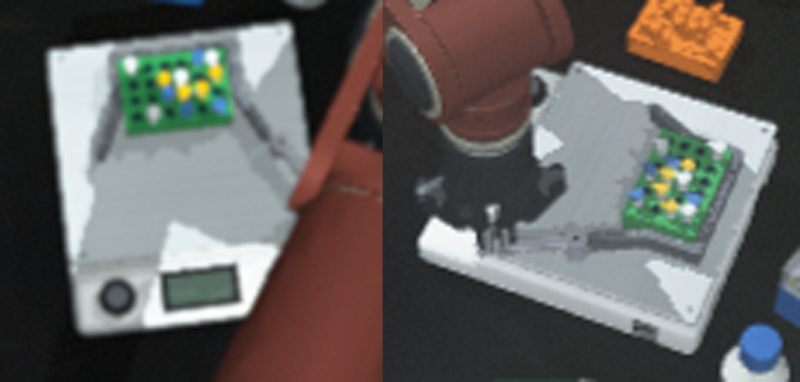

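The rack is square (0.15° off) with its back face at 89 mm against the stop's 90 mm, so it is home. Next I lower behind the post and swing it.

Call:
{"api": "drive_tool", "payload": {"commands": "8 0.12 -0.33 0.5 0;8 0 0 0.7 0;8 0 0 0.7 0;8 0 0 0.65 0;8 0 0 0 0;8 0.3 0 0 0;8 0.3 0 0 0;8 0.33 0 0 0"}}

```text
time: 14.5
tool_pos: [0.572, -0.1732, 0.1108]
tool_rot: [0.001, 0.44, 0.898, 0.0]
contact_force: [-1.4, -0.2, 0.2]
gripper_width: 0.093
```

Call:
{"api": "drive_tool", "payload": {"commands": "8 0.26 -0.03 0 5;8 0.26 -0.03 0 5;8 0.26 -0.03 0 5;8 0.26 -0.03 0 5;8 0.26 -0.03 0 5;8 0.26 -0.03 0 5;8 0 0 0 0;8 0 0 0 0"}}

```text
time: 15.5
tool_pos: [0.5476, -0.134, 0.1102]
tool_rot: [0.0, 0.657, 0.754, 0.0]
contact_force: [0.3, -0.3, 0.1]
gripper_width: 0.097
```

```bash
python3 - <<'E'
from h import *
rep(); g=manip.grab_frame("scene")
cv2.imwrite("pics/a5.png",cv2.resize(g[160:260,200:310],None,fx=6,fy=6,interpolation=2)[:,:,::-1])
E
```

```text
t 15.5 sh [-102.1 -114. ] z 110.2 yawerr 90.05 F [ 0.3 -0.3  0.1] 0.09734875568581346 j [-0.37  0.01  1.86  0.    1.26 -0.51]
```

View pics/a5.png

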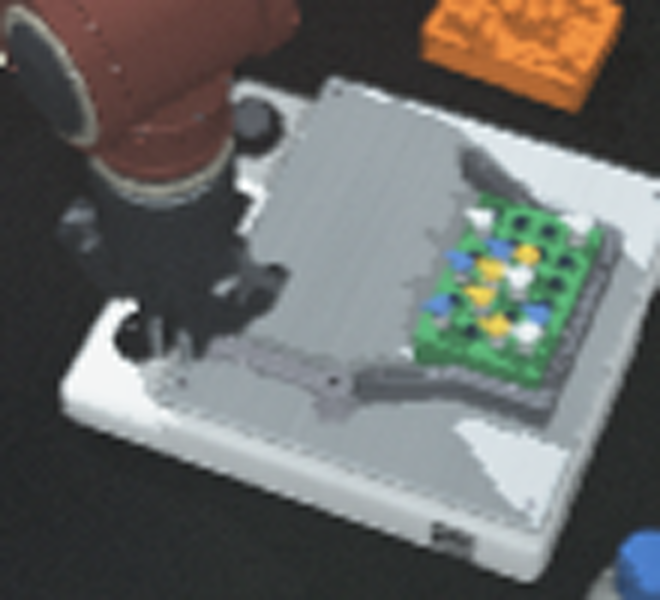

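The arm has followed the push: it now points forward-right, with the fingers behind the post at about (230,320). I'll carry on round.

Call:
{"api": "drive_tool", "payload": {"commands": "8 0.26 -0.03 0 5;8 0.26 -0.03 0 5;8 0.26 -0.03 0 5;8 0.26 -0.03 0 5;8 0.26 -0.03 0 5;8 0.26 -0.03 0 5;8 0.26 -0.03 0 5;8 0.26 -0.03 0 5"}}

```text
time: 16.55
tool_pos: [0.5502, -0.0727, 0.1097]
tool_rot: [-0.0, 0.876, 0.482, -0.001]
contact_force: [-2.8, -1.8, 1.0]
gripper_width: 0.092
```

Call:
{"api": "drive_tool", "payload": {"commands": "8 0.26 -0.03 0 5;8 0.26 -0.03 0 5;8 0.26 -0.03 0 5;8 0.26 -0.03 0 5;8 0.26 -0.03 0 5;8 0.26 -0.03 0 5;8 0.26 -0.03 0 5;8 0.26 -0.03 0 5"}}

```text
time: 17.55
tool_pos: [0.5928, -0.0279, 0.1097]
tool_rot: [0.0, 0.988, 0.153, -0.001]
contact_force: [-2.1, -0.9, 0.4]
gripper_width: 0.093
```

Call:
{"api": "drive_tool", "payload": {"commands": "8 0.26 -0.03 0 5;8 0.15 -0.03 0 5;8 0 0 0 0;8 0 0 0 0;8 0 0 0 0;8 0 0 0 0;8 0 0 0 0;8 0 0 0 0"}}

```text
time: 18.55
tool_pos: [0.6, -0.0236, 0.1091]
tool_rot: [0.0, 0.998, 0.068, -0.006]
contact_force: [-17.0, -3.7, 8.8]
gripper_width: 0.094
```

```bash
python3 -c "
from h import *
rep()"
```

```text
t 18.55 sh [-35.  -11.9] z 109.1 yawerr 180.07 F [-17.   -3.7   8.8] 0.09426079489892254 j [-0.16  0.11  1.77 -0.    1.28  1.27]
```

The clamp met its end stop (17 N against about 2 N to swing). I'll back off, rise and go to the key.

Call:
{"api": "drive_tool", "payload": {"commands": "8 -0.5 0 0 0;8 -1 0 0 0;8 -0.5 0 -0.5 0;0 0 0 -1 0;0 0 0 -1 0;0 0 0 0 0;0 0 0 0 0;0 0 0 0 0"}}

```text
time: 19.55
tool_pos: [0.5438, -0.0306, 0.1829]
tool_rot: [-0.0, 0.998, 0.068, -0.001]
contact_force: [-0.8, -0.2, -0.7]
gripper_width: 0.0
```

```bash
python3 - <<'E'
from h import *
rep(); f=manip.grab_frame("top"); g=manip.grab_frame("scene")
a=cv2.resize(f[138:228,212:302],None,fx=5,fy=5,interpolation=2); b=cv2.resize(g[160:250,210:310],None,fx=5,fy=5,interpolation=2)
cv2.imwrite("pics/a6.png",cv2.resize(np.hstack([a,b]),(800,379))[:,:,::-1])
s,M=st()
p=np.r_[.475,.060,.070]; print((M.T@(p-s["tool_pos"])/.03).round(2)); print(proj("top",w(-16,-10,139)),proj("scene",w(-16,-10,139)))
E
```

```text
t 19.55 sh [-91.6 -11.1] z 182.9 yawerr 180.12 F [-0.8 -0.2 -0.7] 0.00024993793593313496 j [-0.19 -0.1   1.85  0.    1.4   1.24]
[-1.86 -3.3   3.78]
(np.float64(260.8697204670617), np.float64(168.40052317880105)) (np.float64(264.6248636906122), np.float64(196.41439785073226))
```

View pics/a6.png

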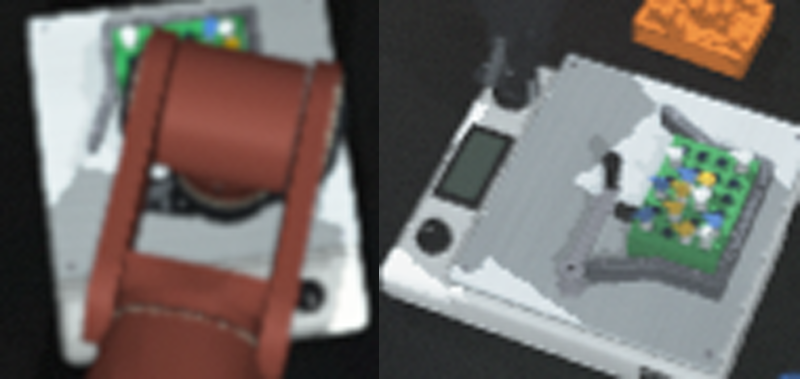

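The post top appears at (610,155) against (609,153) predicted for closed, with the bumper at the rack front. Now to the key.

Call:
{"api": "drive_tool", "payload": {"commands": "0 -0.46 -0.83 0 0;0 -0.46 -0.83 0 0;0 -0.47 -0.82 0 0;0 -0.47 -0.82 0 0;0 0 0 1 0;0 0 0 1 0;0 0 0 1 0;0 0 0 0.78 0"}}

```text
time: 20.65
tool_pos: [0.475, 0.0598, 0.0693]
tool_rot: [-0.0, 0.998, 0.068, -0.001]
contact_force: [-0.4, 1.1, -0.3]
gripper_width: -0.003
```

```bash
python3 - <<'E'
from h import *
rep(); g=manip.grab_frame("scene")
cv2.imwrite("pics/a7.png",cv2.resize(g[150:210,205:285],None,fx=8,fy=8,interpolation=2)[:,:,::-1])
E
```

```text
t 20.65 sh [-147.3   87.9] z 69.3 yawerr 180.11 F [-0.4  1.1 -0.3] -0.0026064108706400483 j [-0.03 -0.14  2.08 -0.    1.2   1.4 ]
```

View pics/a7.png

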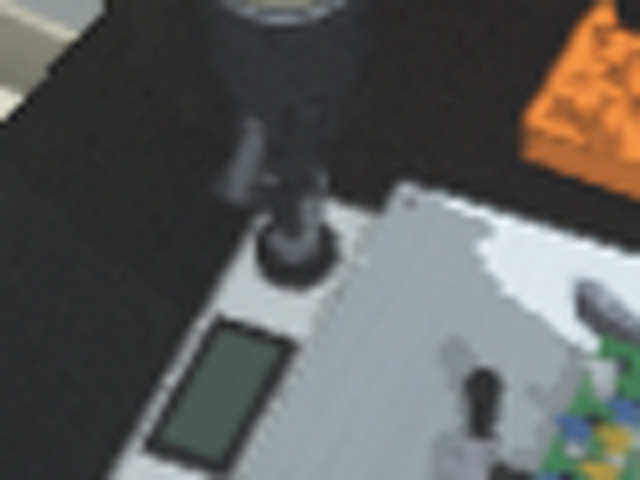

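The fingertips are over the key, at about (295,225) in the crop with the collar round (295,255). I'll press down in small steps and watch the force.

Call:
{"api": "drive_tool", "payload": {"commands": "0 0 0 0.1 0;0 0 0 0.1 0;0 0 0 0.1 0;0 0 0 0.1 0;0 0 0 0 0;0 0 0 0 0;0 0 0 0 0;0 0 0 0 0"}}

```text
time: 21.7
tool_pos: [0.4768, 0.0597, 0.0619]
tool_rot: [0.0, 0.998, 0.068, 0.0]
contact_force: [-6.3, -1.0, 12.9]
gripper_width: -0.002
```

Call:
{"api": "drive_tool", "payload": {"commands": "0 0 0 0.05 0;0 0 0 0.05 0;0 0 0 0 0;0 0 0 0 0;0 0 0 0 0;0 0 0 0 0;0 0 0 0 0;0 0 0 0 0"}}

```text
time: 22.7
tool_pos: [0.477, 0.0597, 0.0615]
tool_rot: [0.0, 0.998, 0.068, -0.0]
contact_force: [-16.1, -0.0, 30.7]
gripper_width: 0.005
```

Call:
{"api": "drive_tool", "payload": {"commands": "0 0 0 -0.1 0;0 0 0 -0.1 0;0 0 0 0 0;0 0 0 0 0;0 0 0 0 0;0 0 0 0 0;0 0 0 0 0;0 0 0 0 0"}}

```text
time: 23.7
tool_pos: [0.4766, 0.0597, 0.0627]
tool_rot: [0.0, 0.998, 0.068, 0.001]
contact_force: [3.2, 0.2, 3.7]
gripper_width: -0.0
```

Call:
{"api": "drive_tool", "payload": {"commands": "0 0 0 -0.05 0;0 0 0 0 0;0 0 0 0 0;0 0 0 0 0;0 0 0 0 0;0 0 0 0 0;0 0 0 0 0;0 0 0 0 0"}}

```text
time: 24.7
tool_pos: [0.4759, 0.0597, 0.0638]
tool_rot: [0.0, 0.998, 0.068, -0.0]
contact_force: [1.2, -0.4, 2.5]
gripper_width: -0.002
```

Call:
{"api": "drive_tool", "payload": {"commands": "0 0 0 -0.05 0;0 0 0 0 0;0 0 0 0 0;0 0 0 0 0;0 0 0 0 0;0 0 0 0 0;0 0 0 0 0;0 0 0 0 0"}}

```text
time: 25.7
tool_pos: [0.4758, 0.0598, 0.0653]
tool_rot: [-0.0, 0.998, 0.068, -0.0]
contact_force: [-0.1, -0.4, 1.6]
gripper_width: 0.003
```

While releasing, the force follows a spring: 3.7, 2.5 and 1.6 N at 62.7, 63.8 and 65.3 mm. That puts the key free at about 67 mm and its hard stop at about 62 mm, which is its 5 mm travel, so it was fully down. Now retreat and check.

Call:
{"api": "drive_tool", "payload": {"commands": "0 0 0 -0.5 0;0 0 0 -1 0;0 0 0 -1 0;0 0 0 -1 0;0 0 -1 -1 0;0 0 -1 0 0;0 0 -1 0 0;0 0 -1 0 0"}}

```text
time: 26.7
tool_pos: [0.4592, 0.1797, 0.2011]
tool_rot: [-0.0, 0.998, 0.068, 0.0]
contact_force: [0.4, -0.1, -0.5]
gripper_width: 0.0
```

Call:
{"api": "drive_tool", "payload": {"commands": "0 0 -1 0 0;0 0 -1 0 0;0 0 -1 0 0;0 0 -1 0 0;0 0 -1 0 0;0 0 0 0 0;0 0 0 0 0;0 0 0 0 0"}}

```text
time: 27.7
tool_pos: [0.4396, 0.3265, 0.2005]
tool_rot: [0.0, 0.998, 0.067, -0.0]
contact_force: [0.3, 0.1, -1.2]
gripper_width: 0.001
```

```bash
python3 - <<'E'
from h import *
rep(); f=manip.grab_frame("top"); g=manip.grab_frame("scene"); print(rackpose(f))
a=cv2.resize(f[128:238,205:315],None,fx=5,fy=5,interpolation=2); b=cv2.resize(g[155:265,200:320],None,fx=5,fy=5,interpolation=2)
cv2.imwrite("pics/a8.png",cv2.resize(np.hstack([a,b]),(800,382))[:,:,::-1])
E
```

```text
t 27.7 sh [-145.7  356.9] z 200.5 yawerr 180.18 F [ 0.3  0.1 -1.2] 0.0007512559977709856 j [ 0.5  -0.11  1.83 -0.    1.43  1.94]
(((48.554969787597656, 2.4750518798828125), (111.6424560546875, 81.13729095458984), 89.4707260131836), array([[  7.4724107, -52.969044 ],
       [ 88.60624  , -53.718548 ],
       [ 89.63753  ,  57.919147 ],
       [  8.5037   ,  58.66865  ]], dtype=float32))
```

View pics/a8.png

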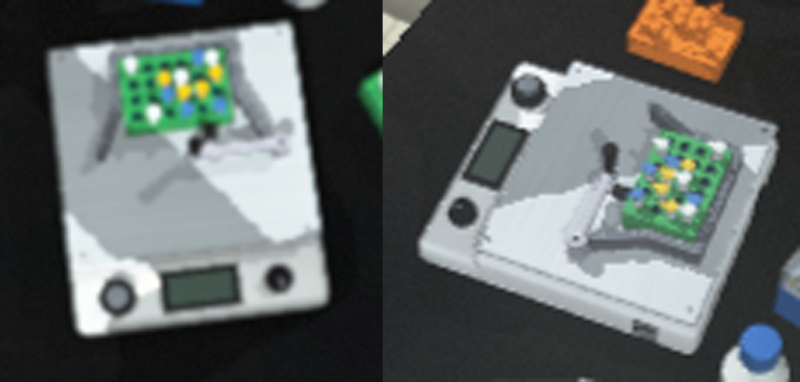

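```bash
python3 - <<'E'
from h import *
f=manip.grab_frame("top");g=manip.grab_frame("scene")
for n,nm in((f,"top"),(g,"scene")):
    print(nm)
    for a in (2.094,1.97,1.85):
        th=np.radians(210)-a; c,s=np.cos(th),np.sin(th)
        P=lambda r,z,t=0: np.round(proj(nm,w(-16+r*c+t*s,-98+r*s-t*c,z)),1)
        print(a,"post top",P(88,139),"post base",P(88,102),"pivot",P(0,102),"bumper end",P(70,97,29))
    x,y=(255,160) if nm=="top" else (258,188)
    print(x,y);print(cv2.cvtColor(n,cv2.COLOR_RGB2GRAY)[y:y+16,x:x+ (32 if nm=='top' else 18)])
a=cv2.resize(f[150:180,240:300],None,fx=12,fy=12,interpolation=cv2.INTER_NEAREST);b=cv2.resize(g[180:225,250:290],None,fx=8,fy=8,interpolation=cv2.INTER_NEAREST)
o=np.zeros((360,720+320,3),np.uint8);o[:,:720]=a;o[:,720:]=b
cv2.imwrite("pics/a9.png",cv2.resize(o,(800,277))[:,:,::-1])
E
```

```text
top
2.094 post top [260.9 168.4] post base [260.7 171. ] pivot [285.6 168. ] bumper end [264.7 162.9]
1.97 post top [261.5 171.5] post base [261.3 174. ] pivot [285.6 168. ] bumper end [264.2 165.4]
1.85 post top [262.4 174.3] post base [262.2 176.8] pivot [285.6 168. ] bumper end [264.  167.9]
255 160
[[108 128 132 133 130 131 122 103  91 104 122 127 137 144 144 145 153 180
  205 182 128 117 132 141 149 159 177 208 231 235 235 234]
 [112 128 133 132 132 134 127 111 107 112 124 128 132 137 139 138 147 177
  209 199 157 126 128 134 137 148 167 194 225 234 231 224]
 [125 130 132 133 136 135 120  98  89  96 109 113 117 124 131 131 138 175
  212 213 191 151 119 128 140 148 160 177 207 225 212 189]
 [130 131 129 131 133 131 113  87  69  60  65  76  95 122 142 143 151 184
  209 209 193 160 114 120 143 146 150 163 189 203 185 169]
 [136 136 137 142 146 146 128  95  63  37  36  58  99 145 167 162 170 188
  195 183 161 141 114 112 131 138 139 150 170 177 172 169]
 [163 169 172 177 180 172 147 113  78  43  39  64 111 160 178 160 152 156
  156 151 143 139 128 110 109 126 136 146 162 172 176 174
[... 2139 characters left out ...]
163 162 163 163 164 158]
 [160 155 142 138 138 140 140 153 157 162 163 163 163 163 163 164 165 155]
 [160 160 154 137 139 125  83  67  95 139 164 163 163 162 163 164 159 143]
 [160 160 153 138 128  82  59  58  57 102 160 161 160 161 163 163 159 142]
 [160 158 153 142 125  68  61  58  56  88 143 160 158 142 147 156 142 142]
 [159 156 159 155 128  82  55  56  53 104 162 162 157 143 141 143 142 141]
 [159 157 161 155 131  99  51  51  58 111 161 161 162 158 144 143 141 141]
 [159 160 162 154 134 101  50  52  69 122 161 164 162 162 157 143 142 141]
 [160 161 159 158 147 102  48  50  76 128 162 162 163 163 157 143 139 138]
 [160 159 156 151 133 105  52  53 105 165 162 163 163 157 143 140 136 129]]
```

View pics/a9.png

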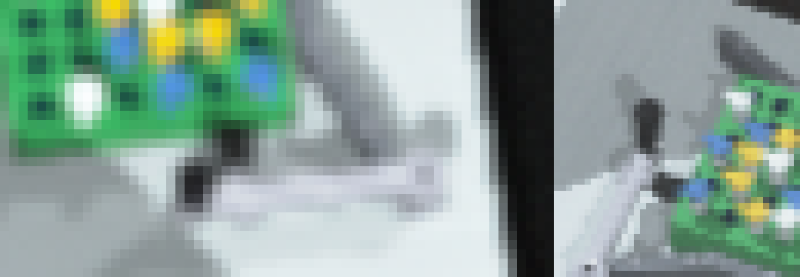

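```bash
python3 -c "
from h import *
manip.job_done(); rep()"
```

```text
the job is handed in; nothing more can be done
the job is handed in; nothing more can be done
```

The rack is home, the clamp is closed and the start key was pressed, in that order. I handed the job in at about 28 s with the gripper clear of everything; the hand-in gives no verdict.

- **Rack:** I pushed it back with two open fingertips until it stopped against about 12 N. In the last top view it is square to within about 0.5° and its back face is at about 89 mm (stop face 90 mm). It reads about 2 mm left of centre, which is within the guides' play plus calibration error.
- **Clamp:** I swung the post through its full arc to the end stop, which resisted with 17 N against about 2 N to swing. In both final views the post lies within about a pixel of where it should be when closed.
- **Start key:** I pressed it to a hard stop and briefly reached about 31 N vertically, more than the 4 N needed. The force while releasing followed a spring, with the key free at about 67 mm and stopped at about 62 mm, which matches its 5 mm travel.
- **Other items:** None of my moves went near the timer, tape roll or blue rack. I did not measure their positions again at the end.

No check failed.

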